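Nip a fossil toe bone on the measuring board

TASK

Get the brown fossil toe bone ready to be measured: pick it up from the green foam mat, set it down gently on the white measuring board, lying along the scale between the two steel faces, then wind the blue slide in by turning its black feed knob until the bone is nipped end to end between the sprung face and the fixed stop with about 10 newtons, and let go of everything. More than 25 newtons would chip the fossil. Move the slide only by its knob, and leave the other things on the bench where they are.

Things in the scene. Friction and masses are not known exactly. Their poses are not given: they have to be found in the camera images.
- board: white measuring board fixed to the bench, 180 x 360 x 18 mm. Origin: centre of its underside; z up; +y along the scale from the slide to the fixed stop; +x to the rail's side. Its top is at z = 18 mm. The lane for the bone is 80 mm wide, its centre line at x = -35 mm in this frame; the rail and rack lie at x = 34 to 70 mm, 12 mm above the top.
- stop_face (a point): the centre of the fixed stop's steel face, at the lane's centre line, 16 mm above the board's top. Axes as the board's: the face looks to -y. The face is 80 mm wide and reaches 33 mm above the board; the stop's grey upright behind it reaches 40 mm above the board.
- slide_face (a point): the centre of the slide's steel face when unloaded, on the lane's centre line, 16 mm above the board's top; axes as the board's; looks to +y at the stop. The face, 80 mm wide, 30 mm high, is sprung: pushed in, it gives 1 mm for every 8 N, 3.5 mm at most. The slide's blue arm and carriage behind it reach 34 mm above the board. At the start the faces are 147 to 161 mm apart.
- knob_grip (a point): centre of the black round feed knob, 38 mm in diameter, 28 mm tall, upright axis, its foot 2 mm above the carriage; nothing near it is higher than its foot. It rides on the slide, 81 mm to +x of the lane's centre line and 50 mm behind (-y of) slide_face. Turned clockwise seen from above it runs along the fixed rack: knob and slide move to +y by 12 mm per radian.
- knob (a joint): angle of the feed knob in radians, growing clockwise seen from above (slide moving to the stop): 0 with the slide far back, 4.6 at its end. Turning it takes about 0.14 N m (friction) before the bone is met, then 0.012 N m more for each newton on the bone. The same friction (about 11 N at the face) holds the slide where it is left.
- bone_mid (a point): the middle of the brown fossil toe bone's shaft, 16 mm above what it lies on. y along the bone, z up. Its length is to be measured: 117 to 129 mm, different each time. 32 mm high, about 200 g. The shaft's waist is round, 22 to 25 mm thick over 30 mm of length; the ends are 40 mm wide: a block at -y, two round knuckles at +y. Either end may face the stop.
- mat: green foam mat, 220 x 200 x 10 mm, fixed to the bench, on which the bone lies. Origin at the centre of its underside.
- jar: bystander: brown glass jar of consolidant with a white cap, 60 mm in diameter, 85 mm tall, standing. Origin at the centre of its underside.
- vertebra: bystander: dark fossil vertebra, a spool 66 mm in diameter and 40 mm tall with a spine to one side. Origin at the centre of the spool's underside.
- brush: bystander: wooden-handled brush, 200 mm long, lying. Origin under the middle of its length.
- rock: bystander: grey lump of rock, 90 mm across, 52 mm tall. Origin at the centre of its underside.
There are look-alikes about, which are no part of the job. There is more than one size of the part that bears bone_mid; the job needs the middle-sized.

How it is judged:
On the way, in this order (a step that is already met when the one before it is completed fails the run):
1. the bone lies on the measuring board along the lane, between the two faces, and has been let go (z of bone_mid in the frame of board between 0.029 and 0.039 m and x of bone_mid in the frame of board between -0.065 and -0.005 m and y of bone_mid in the frame of stop_face between -0.12 and -0.05 m and angle between the y axis of bone_mid and the y axis of board, either way round below 0.2 rad and contact force between the fingers and bone below 0.2 N), for 0.2 s.
2. the slide has been wound in until the bone is nipped between its sprung face and the stop with 5 to 16 N (contact force between slide and bone between 5 and 16 N), for 0.2 s.
At the end, for the whole second after the job is handed in: the bone lies flat on the board along the lane (within 30 mm of its centre line and 0.1 rad of the scale), at rest, nipped between the slide's sprung face and the fixed stop with 5 to 16 N, and everything is let go (all of step 2 and z of bone_mid in the frame of board between 0.029 and 0.039 m and x of bone_mid in the frame of board between -0.065 and -0.005 m and angle between the y axis of bone_mid and the y axis of board, either way round below 0.1 rad and linear speed of bone below 0.01 m/s); the robot touches nothing.
It fails at once if the bone is squeezed with more than 25 N by the slide (contact force between slide and bone above 25 N).
It fails at once if the bone is dropped or banged on the board (more than 45 N) (contact force between board_c0 and bone above 45 N).
It fails at once if the slide is pushed by its carriage or arm instead of being wound by its knob (more than 10 N) (contact force between the fingers and slide_c0 above 10 N or contact force between the fingers and slide_c1 above 10 N or contact force between the fingers and face above 10 N).
It fails at once if a bystander is moved by more than 30 mm (distance of any of jar, vertebra, brush, rock from where it was at the start of the episode above 0.03 m).
It also fails if it takes over 72 s, if anything falls off the work surface, if the arm or the gripper's body presses on something with over 40 N, if the wrist force passes 120 N, or if a joint passes its speed limit or range.

ROBOT

A 7-joint arm with a two-finger parallel gripper is mounted at the origin on the work surface. World frame = base frame: x ahead of the robot, y to its left, z up, the work surface at z = 0. Lengths are in m, angles in rad, forces in N, time in s.
With the tool pointing down it reaches from about 0.4 to 0.925 m from the base axis. Payload 4.1 kg.
Tool frame: the origin (TCP) lies at the very end of the fingers, on their centre line; the grasp point (between the pads) lies 19 mm behind it; z points along the fingers, y is the line along which they close (so a half turn about z gives the same grasp; the last joint's range is limited). The gripper opens to 85 mm and grips with 20 to 120 N. Pads are 22 mm wide; open, the fingers measure 114 mm over their backs; the gripper's body (76 mm by 85 mm) begins 54 mm behind the grasp point. The pads swing forward as they close: fully open they stand 13 mm farther back than shut.
Start: joints at [1.203, 0.398, 0.045, 1.537, -0.019, 1.207, -0.051], TCP at [0.173, -0.627, 0.231] pointing down, gripper open.
Joint ranges: [-2.82, 2.82], [-0.49, 2.23], [-1.37, 1.46], [0, 2.46], [-1.36, 4.5], [0.23, 2], [-2.94, 2.94]. Speed limits (rad/s): [2.57, 2.57, 3.14, 3.14, 3.14, 3.14, 3.14].

INTERFACE

Orientations are given as a unit quaternion [w, x, y, z].
In Python, from cell import * gives the robot as it stands.
- The arm moves only by the tool drive_tool, never from a script. Its argument "rows" is one flat list of numbers, 4 for each row, row after row: the shift along the tool's x, y, z in m, then the turn about the tool's z in degrees. A call has 1 to 12 rows; each row shifts and turns the commanded pose from where the row before left it, along the tool's axes as they then stand; what a row does not reach is not made up. A row lasts 1/8 s, in which the tool goes at most 62.5 mm and 10.7 degrees, less where a joint would pass 70% of its speed; a pose out of reach is approached as far as the arm can. A call is refused whole if a number of a shift passes 0.0625 or a number of a turn 10.7, either way. A call with a gripper value outside its range is refused whole. "claw" is the finger opening in m, from 0 to 0.0854, set as the call begins (left out, the last holds). The fingers move at their own pace and stop on an object; the grip force is fixed at half the most. Time passes only in rows, so rows that do not move let the fingers close. It gives the time, the measured TCP pose, the force, the opening and the grip force at its end, in the units of the state.
- read_state(): the state, without advancing time (a new reading comes with each control period).
- grab_frame(name): name is "side" or "top"; returns (picture, depth): 420x560x3 uint8, red, green, blue; 420x560 float32, m along the optical axis (not along the pixel's ray), 0 where there is no reading.
- camera_params(name): a dict with "K" (3x3 intrinsics, pixels), "extrinsics" (4x4, takes a point from camera to world coordinates). Camera axes: x right, y down, z forward; pixel columns grow to the right and rows downward; lengths in m; the calibration is good to about 2 mm. A picture is of the moment at which its call begins. camera_params takes no time and is no camera call.
- sign_off(): hands the job in; it is judged then, once.
Trained networks look in the newest picture that a camera, given by its name, has taken for a name from the list of things; names that differ only in an ending like _2 or _b are one class to them, and where a whole thing is asked for, a point or a joint stands for the part that bears it (a point fixed in the world has none). Each returns a list of dicts, best first, with "confidence" (0 to 1); they miss things now and then, are a little off and sometimes report something else, mostly with a low value. They report only what shows in the picture. A call takes as long as a camera call. They do not tell look-alikes from the thing itself.
- look_for(camera, name): "position" ([x, y, z] in m, in world coordinates, good to about 4 mm: the middle of the surface that is visible of it).
- mark_of(camera, name): "position" ([x, y, z] in m, in world coordinates, good to about 4 mm: a listed point, or the origin of a listed thing).
The state is a dict: "time": time; "joint_positions": joint angles; "qd": joint speeds; "joint_torque": joint torques, N m; "eef_pos": TCP position; "orientation": TCP orientation; "ft_force": force on the tool from outside, world axes, zero at the start; "wrist_torque": the same for the moment, N m; "opening": opening from 0.0 (shut) to 1.0 (fully open); "gripper_force": force on a finger pad.
Only numpy, scipy, OpenCV 4.12 (cv2) and the standard library are available. Lean on these libraries where they do the work, as an engineer would, in place of code of your own. Each camera call takes 0.05 s, during which the arm holds its last target. There are 200 camera calls.

## Working session

There is one attempt and no reset: what is moved stays moved. The work goes in short steps, Python scripts to look and compute and a tool call to move; the robot and the scene stay as the last step left them, time stands still between calls to the robot, and variables do not carry over. Pictures are saved under pics/ and viewed, at most 10 in all, crops included, and the job is handed in when it is done.

Besides the shell and the picture viewer there is one more tool, called after "Request:" as name(argument=value, ...), one argument or row to a line, values as JSON. drive_tool: Moves the arm, as the interface text tells. Its arguments: {"type":"object","properties":{"rows":{"type":"array"},"claw":{"type":"number"}},"required":["rows"]}

```bash
mkdir -p pics; python3 - <<'E'
from cell import *
import cv2,numpy as np
for c in("top","side"):
    p,d=grab_frame(c); cv2.imwrite(f"pics/{c}0.png",p[:,:,::-1]); np.save(f"{c}0.npy",d)
    for n in("board","stop_face","slide_face","knob_grip","bone_mid","mat","jar","vertebra","brush","rock"):
        print(c,n,[(np.round(r["position"],3).tolist(),round(r["confidence"],2)) for r in mark_of(c,n)])
    print(camera_params(c))
s=read_state();print(s)
E
```

```text
top board [([0.543, -0.13, -0.002], 0.69)]
top stop_face [([0.762, 0.041, -0.0], 0.28)]
top slide_face [([0.512, -0.126, 0.037], 0.81)]
top knob_grip [([0.578, -0.19, 0.063], 0.49)]
top bone_mid [([0.528, 0.34, 0.027], 0.96), ([0.267, 0.255, 0.028], 0.82), ([0.702, 0.422, 0.01], 0.69)]
top mat [([0.505, 0.332, -0.002], 0.72)]
top jar [([0.763, -0.2, 0.004], 0.82)]
top vertebra [([0.762, 0.044, -0.002], 0.71)]
top brush [([0.502, -0.409, -0.002], 0.69)]
top rock [([0.754, 0.265, -0.002], 0.6)]
{'K': array([[437.2182777 ,   0.        , 286.9918622 ],
       [  0.        , 437.2182777 , 213.88282183],
       [  0.        ,   0.        ,   1.        ]]), 'extrinsics': array([[-2.50610565e-02, -9.78655469e-01,  2.03974059e-01,
         2.67014607e-01],
       [-9.99685483e-01,  2.47251646e-02, -4.19541962e-03,
        -1.46479205e-02],
       [-9.37421842e-04, -2.04015048e-01, -9.78967304e-01,
         1.31121243e+00],
       [ 0.00000000e+00,  0.00000000e+00,  0.00000000e+00,
         1.00000000e+00]])}
side board [([0.544, -0.13, 0.001], 0.89)]
side stop_face [([0.539, 0.024, 0.032], 0.
[... 991 characters left out ...]
4112 ,  0.0451086 ,  1.53658975, -0.0186662 ,
        1.20691623, -0.05070669]), 'qd': array([-3.80241205e-04, -4.83283562e-04, -1.69577155e-03,  9.83912735e-04,
        1.30793647e-03,  3.52241570e-04,  4.85191312e-05]), 'joint_torque': array([ 2.23647853e-04, -4.75025797e+01,  1.36299223e+00, -2.54526347e+01,
        1.15534739e-02,  9.66086482e-04, -1.86807438e-05]), 'eef_pos': array([ 0.17264531, -0.62668756,  0.23134422]), 'orientation': array([ 5.25820010e-05,  9.90977292e-01,  1.34029864e-01, -1.58565111e-05]), 'ft_force': array([ 0.58959068, -0.65479758,  0.2183855 ]), 'wrist_torque': array([ 0.00316792,  0.00089387, -0.03286274]), 'gripper_force': 0.0, 'opening': 1.0011717849290827}
```

View pics/top0.png

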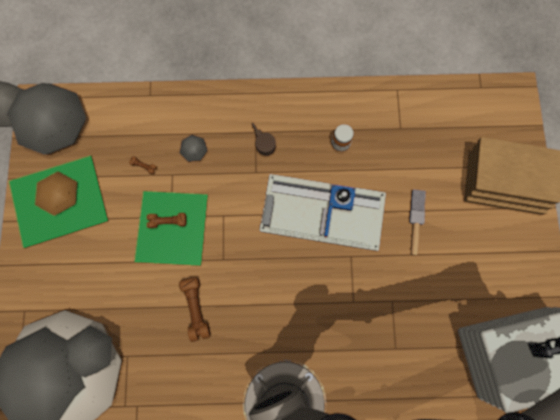

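```bash
cat > h.py <<'E'
from cell import *
import cv2,numpy as np
def world(c,d):
    P=camera_params(c);K=P["K"];v,u=np.mgrid[:d.shape[0],:d.shape[1]]
    X=np.stack([(u-K[0,2])/K[0,0]*d,(v-K[1,2])/K[1,1]*d,d,np.ones_like(d)],-1)@P["extrinsics"].T
    return X[...,:3]
def blob(c,d,xy,r,zmin,zmax):
    X=world(c,d);m=(d>0)&(np.hypot(X[...,0]-xy[0],X[...,1]-xy[1])<r)&(X[...,2]>zmin)&(X[...,2]<zmax)
    return X[m]
def rect(p):
    (c,s,a)=cv2.minAreaRect((p[:,:2]*1000).astype(np.float32)); b=cv2.boxPoints((c,s,a))
    e=max((b[1]-b[0],b[2]-b[1]),key=np.linalg.norm)
    return np.round(c,1),np.round(sorted(s),1),round(np.degrees(np.arctan2(e[1],e[0]))%180,1)
def blobs(c,d,xy): return blob(c,d,xy,.09,.016,.06)
E
python3 - <<'E'
from h import *
for c in("top","side"):
    d=np.load(f"{c}0.npy")
    for xy in((.526,.34),(.269,.255),(.706,.423)):
        p=blob(c,d,xy,.09,.018 if xy[0]==.526 else .008,.07); print(c,xy,len(p),rect(p),p[:,2].max().round(3))
    p=blob(c,d,(.543,-.13),.22,.012,.024);print(c,"board",rect(p))
    p=blob(c,d,(.578,-.19),.035,.065,.1);print(c,"knob",rect(p),p[:,2].max())
E
```

```text
top (0.526, 0.34) 427 (array([511. , 334.1]), array([ 70.1, 135.1]), np.float32(90.3)) 0.049
top (0.269, 0.255) 991 (array([266.2, 256.1]), array([ 63.6, 173.9]), np.float32(11.7)) 0.054
top (0.706, 0.423) 225 (array([709.8, 399.5]), array([135.7, 150.4]), np.float32(31.4)) 0.028
top board (array([ 604.7, -138.5]), array([305.7, 360.1]), np.float32(79.2))
top knob (array([ 578.2, -183.6]), array([36.5, 36.5]), np.float32(89.6)) 0.08967777674757715
side (0.526, 0.34) 571 (array([510.8, 341.2]), array([ 70.9, 118.5]), np.float32(90.4)) 0.049
side (0.269, 0.255) 1327 (array([266.5, 255.4]), array([ 60.5, 173.9]), np.float32(13.8)) 0.053
side (0.706, 0.423) 297 (array([702.8, 421.6]), array([ 72. , 171.2]), np.float32(25.9)) 0.029
side board (array([ 605.7, -141. ]), array([312.4, 363.2]), np.float32(79.3))
side knob (array([ 577.7, -184.9]), array([38.5, 39.7]), np.float32(146.3)) 0.08787569196069778
```

The top view shows the middle-sized bone on its green mat at about (167,220), the larger look-alike at (195,308) and the smaller at (143,165). The board is at (323,212), with the stop on its left (268,211) and the knob at (344,196). Next I'll refine the bone and board poses.

```bash
python3 - <<'E'
from h import *
for c in("top","side"):
    d=np.load(f"{c}0.npy");X=world(c,d);im=cv2.imread(f"pics/{c}0.png").astype(int);b,g,r=im[...,0],im[...,1],im[...,2]
    m=(d>0)&(np.hypot(X[...,0]-.526,X[...,1]-.34)<.075)&(r>g)&(X[...,2]>.015)
    p=X[m];R=rect(p);print(c,"bone",m.sum(),R,np.percentile(p[:,2],[50,95]))
    # axis by PCA & waist
    a=np.radians(R[2]);u=np.array([np.cos(a),np.sin(a)]);n=np.array([-u[1],u[0]]);q=p[:,:2]-R[0]/1000
    for s in np.arange(-.065,.066,.01):
        k=abs(q@u-s)<.005
        if k.sum()>2:print(round(s*1e3),np.round([1e3*(q[k]@n).min(),1e3*(q[k]@n).max(),1e3*p[k,2].max()],0))
    w=(im.min(-1)>120)&(abs(X[...,2]-.018)<.008)&(np.hypot(X[...,0]-.543,X[...,1]+.13)<.21)
    w=cv2.morphologyEx(w.astype(np.uint8),cv2.MORPH_OPEN,np.ones((3,3)))>0
    print(c,"board",rect(X[w]))
    big=cv2.resize(im[150:260,120:400].astype(np.uint8) if c=="top" else im.astype(np.uint8),None,fx=2.8 if c=="top" else 1.4,fy=2.8 if c=="top" else 1.4,interpolation=cv2.INTER_CUBIC)
    cv2.imwrite(f"pics/{c}0b.png",big)
E
```

```text
top bone 372 (array([524.3, 339.9]), array([ 38.5, 111.6]), np.float32(92.0)) [0.03899103 0.04487192]
-55 [-16.  17.  47.]
-45 [-17.  19.  49.]
-35 [-15.  19.  46.]
-25 [-10.  11.  45.]
-15 [-7. 11. 43.]
-5 [-9. 10. 43.]
5 [-9.  9. 41.]
15 [-8.  8. 42.]
25 [-10.  11.  45.]
35 [-19.  18.  45.]
45 [-19.  19.  47.]
55 [-17.  18.  45.]
top board (array([ 543. , -127.6]), array([180.4, 358.6]), np.float32(79.2))
side bone 537 (array([524.7, 342.5]), array([ 40.4, 115.5]), np.float32(91.2)) [0.03782924 0.04418009]
-55 [-18.  18.  46.]
-45 [-16.  20.  49.]
-35 [-13.  15.  45.]
-25 [-12.  12.  44.]
-15 [-6. 12. 44.]
-5 [-7. 10. 41.]
5 [-7.  8. 41.]
15 [-7. 10. 39.]
25 [-11.  16.  42.]
35 [-19.  19.  46.]
45 [-20.  20.  46.]
55 [-19.  20.  45.]
side board (array([ 542.2, -129.9]), array([181.3, 360.4]), np.float32(79.3))
```

View pics/side0b.png

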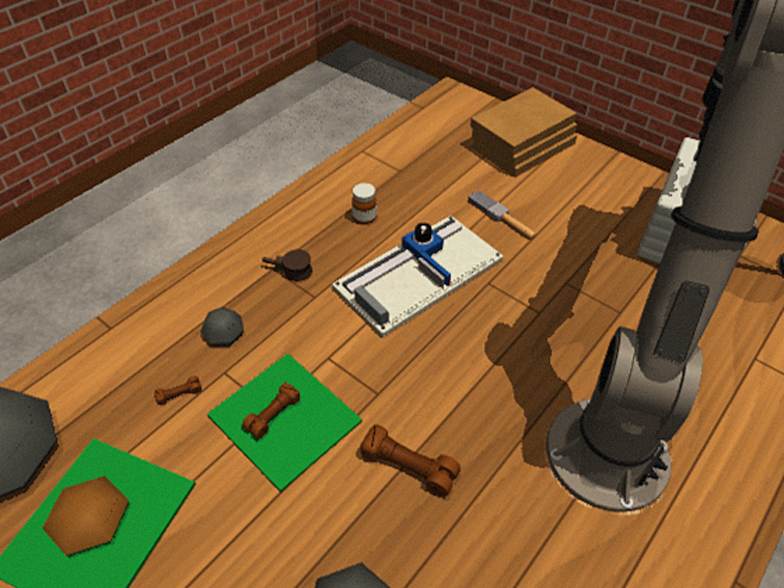

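The side view agrees: the mat bone sits at (272,410), with the larger bone at (410,460) and the smaller at (178,390). I have the bone at (0.5245, 0.341) with heading 91.5°, and the board's scale at heading 79.25°. Now planning the approach.

```bash
cat > plan.py <<'E'
from cell import *
import numpy as np,math
def hd(q):  # heading of tool y, deg, tool down
    w,x,y,z=q; return math.degrees(math.atan2(1-2*(x*x+z*z),2*(x*y-w*z)))
def plan(wps,start=None,step=.06):
    "wps: (xyz, tool-y heading deg, min rows); prints rows"
    s=read_state(); p,h=start or (s["eef_pos"],hd(s["orientation"])); p=np.array(p,float)
    for t,th,n in wps:
        t=np.array(t,float);dh=(th-h+180)%360-180 if abs(th-h)>180 else th-h
        n=max(n,math.ceil(np.linalg.norm(t-p)/step),math.ceil(abs(dh)/10.5)); R=[]
        for i in range(n):
            d=(t-p)/(n-i);a=math.radians(h);y=np.array([math.cos(a),math.sin(a)]);x=np.array([-y[1],y[0]])
            turn=round(-(th-h)/(n-i),1) if abs(th-h)<=180 else round(-dh/(n-i),1)
            sx,sy,sz=round(d[:2]@x,4),round(d[:2]@y,4),round(-d[2],4)
            R+=[sx,sy,sz,turn]; p=p+np.r_[sx*x+sy*y,-sz]; h-=turn
        print(n,R)
    return p,h
E
python3 - <<'E'
from plan import *
s=read_state();print(hd(s["orientation"]))
plan([((.48,-.33,.23),-40,6),((.5245,.341,.2),1.5,6),((.5245,.341,.06),1.5,3)])
E
```

```text
-74.59494907935151
8 [np.float64(0.0469), np.float64(-0.0255), np.float64(0.0002), -4.3, np.float64(0.0487), np.float64(-0.022), np.float64(0.0002), -4.3, np.float64(0.0502), np.float64(-0.0183), np.float64(0.0002), -4.3, np.float64(0.0514), np.float64(-0.0144), np.float64(0.0001), -4.3, np.float64(0.0523), np.float64(-0.0105), np.float64(0.0002), -4.3, np.float64(0.053), np.float64(-0.0066), np.float64(0.0001), -4.4, np.float64(0.0533), np.float64(-0.0025), np.float64(0.0002), -4.3, np.float64(0.0534), np.float64(0.0015), np.float64(0.0001), -4.4]
12 [np.float64(0.0452), np.float64(-0.0331), np.float64(0.0025), -3.5, np.float64(0.0472), np.float64(-0.0303), np.float64(0.0025), -3.5, np.float64(0.0489), np.float64(-0.0273), np.float64(0.0025), -3.4, np.float64(0.0505), np.float64(-0.0244), np.float64(0.0025), -3.5, np.float64(0.0518), np.float64(-0.0213), np.float64(0.0025), -3.4, np.float64(0.053), np.float64(-0.0181), np.float64(0.0025), -3.5, np.float64(0.054), np.float64(-0.0149), np.float64(0.0025), -3.4, np.float64(0.0548), np.float64(-0.0117), np.float64(0.0025), -3.5, np.float64(0.0554), np.float64(-0.0083), np.float64(0.0025), -3.4, np.float64(0.0559), np.float64(-0.005), np.float64(0.0025), -3.5, np.float64(0.056), np.float64(-0.0015), np.float64(0.0025), -3.4, np.float64(0.056), np.float64(0.0018), np.float64(0.0025), -3.5]
3 [np.float64(0.0), np.float64(-0.0), np.float64(0.0467), 0.0, np.float64(0.0), np.float64(-0.0), np.float64(0.0467), 0.0, np.float64(0.0), np.float64(-0.0), np.float64(0.0466), 0.0]
```

Request:
drive_tool(
  rows=[0.047,-0.0255,0,-4.3,0.0487,-0.022,0,-4.3,0.05,-0.018,0,-4.3,0.0515,-0.0145,0,-4.3,0.0525,-0.0105,0,-4.3,0.053,-0.0065,0,-4.3,0.0535,-0.0025,0,-4.3,0.0535,0.0015,0,-4.3],
  claw=0.06,
)

```text
time: 2.1
eef_pos: [0.4818, -0.329, 0.2316]
orientation: [0.0, 0.907, 0.422, 0.0]
ft_force: [0.5, -0.5, -0.3]
opening: 0.701
gripper_force: 0.0
```

Request:
drive_tool(
  rows=[0.045,-0.033,0.0025,-3.5,0.047,-0.03,0.0025,-3.5,0.049,-0.0275,0.0025,-3.5,0.0505,-0.0245,0.0025,-3.5,0.052,-0.0215,0.0025,-3.5,0.053,-0.018,0.0025,-3.5,0.054,-0.015,0.0025,-3.4,0.055,-0.0115,0.0025,-3.5,0.0555,-0.0085,0.0025,-3.4,0.056,-0.005,0.0025,-3.5,0.056,-0.0015,0.0025,-3.4,0.056,0.002,0.0025,-3.5],
)

```text
time: 3.6
eef_pos: [0.5264, 0.3426, 0.2013]
orientation: [0.0, 0.697, 0.717, 0.0]
ft_force: [0.8, -0.4, 1.2]
opening: 0.708
gripper_force: 0.0
```

```bash
sed -i 's/round(d\[:2\]@x,4),round(d\[:2\]@y,4),round(-d\[2\],4)/[round(float(k),4) for k in (d[:2]@x,d[:2]@y,-d[2])]/' plan.py; python3 - <<'E'
from plan import *
s=read_state();print(s["time"],s["eef_pos"],hd(s["orientation"]),s["opening"],s["wrist_torque"],s["joint_positions"])
plan([((.5245,.341,.06),1.5,4),((.5245,.341,.014),1.5,3)])
E
```

```text
3.6 [0.5264309  0.34258696 0.20130215] 1.5746580528557377 0.7075859530610943 [-0.00908784 -0.03261972 -0.01314722] [-0.13464939  0.45358504 -0.69334388  1.61322545  0.30767176  1.18630903
 -0.86723755]
4 [-0.0004, -0.0005, 0.0353, 0.0, -0.0004, -0.0005, 0.0353, 0.0, -0.0004, -0.0005, 0.0354, 0.0, -0.0003, -0.0005, 0.0353, 0.1]
3 [-0.0, 0.0, 0.0153, -0.0, -0.0, 0.0, 0.0154, -0.0, -0.0, 0.0, 0.0153, -0.0]
```

Request:
drive_tool(
  rows=[-0.0005,-0.0005,0.035,0,-0.0005,-0.0005,0.035,0,-0.0005,-0.0005,0.035,0,0,-0.0005,0.035,0,0,0,0.016,0,0,0,0.016,0,0,0,0.015,0,0,0,0,0],
)

```text
time: 4.6
eef_pos: [0.5237, 0.3391, 0.0134]
orientation: [-0.0, 0.698, 0.716, -0.001]
ft_force: [-0.1, 0.3, -0.3]
opening: 0.699
gripper_force: 0.0
```

Request:
drive_tool(
  rows=[0,0,0,0,0,0,0,0,0,0,0,0,0,0,0,0,0,0,0,0,0,0,0,0],
  claw=0.0,
)

```text
time: 5.35
eef_pos: [0.525, 0.3401, 0.0154]
orientation: [0.0, 0.698, 0.716, 0.001]
ft_force: [0.7, -0.9, 5.7]
opening: 0.249
gripper_force: 58.7
```

```bash
python3 - <<'E'
from plan import *
s=read_state();print(hd(s["orientation"]))
plan([((.525,.340,.155),1.5,4),((.5227,-.0462,.11),-10.75,8),((.5227,-.0462,.035),-10.75,3)])
E
```

```text
1.4903829398554416
4 [-0.0, 0.0, -0.0349, -0.0, -0.0, 0.0, -0.0349, -0.0, -0.0001, 0.0, -0.0349, -0.0, -0.0, 0.0, -0.0349, -0.0]
8 [-0.0483, -0.0015, 0.0056, 1.5, -0.0483, -0.0003, 0.0056, 1.5, -0.0483, 0.001, 0.0056, 1.5, -0.0482, 0.0022, 0.0056, 1.5, -0.0481, 0.0035, 0.0057, 1.6, -0.048, 0.0049, 0.0056, 1.5, -0.0479, 0.0061, 0.0057, 1.6, -0.0477, 0.0074, 0.0056, 1.5]
3 [0.0, 0.0, 0.025, 0.0, 0.0, 0.0, 0.025, 0.0, 0.0, 0.0, 0.025, 0.0]
```

Request:
drive_tool(
  rows=[0,0,-0.01,0,0,0,-0.03,0,0,0,-0.05,0,0,0,-0.05,0],
)

```text
time: 5.85
eef_pos: [0.5231, 0.339, 0.155]
orientation: [-0.0, 0.698, 0.717, -0.001]
ft_force: [0.8, 0.5, -0.6]
opening: 0.242
gripper_force: 58.9
```

Request:
drive_tool(
  rows=[-0.024,-0.0005,0.003,0.8,-0.0483,-0.0005,0.0055,1.5,-0.0483,0.001,0.0055,1.5,-0.0483,0.002,0.0055,1.5,-0.0483,0.0035,0.0055,1.6,-0.048,0.005,0.0055,1.5,-0.048,0.006,0.0055,1.6,-0.048,0.0075,0.0055,1.5,-0.024,0.004,0.0035,0.8,0,0,0,0,0,0,0,0],
)

```text
time: 7.22
eef_pos: [0.5258, -0.0452, 0.1094]
orientation: [-0.0, 0.77, 0.638, 0.001]
ft_force: [0.1, -0.7, -1.9]
opening: 0.245
gripper_force: 58.9
```

```bash
python3 - <<'E'
from h import *; from plan import plan,hd
s=read_state();print(s["eef_pos"],hd(s["orientation"]),s["opening"],s["gripper_force"],s["ft_force"])
for c in("side","top"):
    p,d=grab_frame(c);cv2.imwrite(f"pics/{c}1.png",cv2.resize(p[:,:,::-1],None,fx=1.4,fy=1.4));X=world(c,d);p=p.astype(int)
    m=(d>0)&(np.hypot(X[...,0]-.5227,X[...,1]+.0462)<.085)&(p[...,0]>p[...,2]*1.5)&(X[...,2]>.05)
    print(c,m.sum(),rect(X[m]),X[m][:,2].mean()); print([(np.round(r["position"],3),r["confidence"]) for r in mark_of(c,"bone_mid")])
plan([((.5227,-.0462,.035),-10.75,3)])
E
```

```text
[ 0.52582076 -0.04516608  0.10943718] -10.651858410099814 0.24523732912274834 58.90835982896533 [ 0.06536827 -0.73121071 -1.93282788]
side 526 (array([512. , -42.6]), array([ 97.2, 133.4]), np.float32(30.7)) 0.23470574045806397
[(array([0.707, 0.421, 0.011]), 0.81), (array([ 0.528, -0.042,  0.12 ]), 0.65), (array([0.268, 0.256, 0.026]), 0.62)]
top 179 (array([543.7, -29.1]), array([59. , 99.8]), np.float32(130.4)) 0.24923121004205565
[(array([0.267, 0.257, 0.027]), 0.84), (array([0.703, 0.422, 0.007]), 0.51), (array([ 0.529, -0.044,  0.12 ]), 0.41)]
3 [-0.0004, -0.001, 0.0248, 0.0, -0.0004, -0.001, 0.0249, 0.1, -0.0004, -0.0011, 0.0248, 0.0]
```

View pics/side1.png

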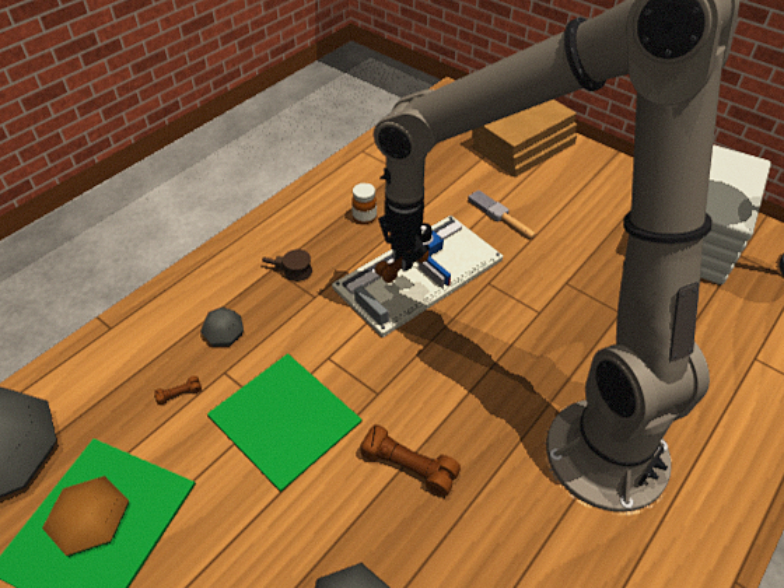

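The side view shows the bone held over the lane at (405,262), clear of the stop and slide. Lowering it.

Request:
drive_tool(
  rows=[-0.001,-0.002,0.025,0,-0.001,-0.001,0.025,0,-0.001,-0.001,0.02,0,0,0,0.01,0,0,0,0.003,0,0,0,0,0,0,0,0,0],
)

```text
time: 8.3
eef_pos: [0.522, -0.0495, 0.027]
orientation: [0.001, 0.77, 0.637, 0.001]
ft_force: [0.8, -0.2, -1.5]
opening: 0.243
gripper_force: 58.9
```

Request:
drive_tool(
  rows=[0,0,0.001,0,0,0,0.001,0,0,0,0,0,0,0,0,0],
)

```text
time: 8.8
eef_pos: [0.5213, -0.0496, 0.0243]
orientation: [0.0, 0.77, 0.637, -0.0]
ft_force: [-1.5, 0.5, -2.1]
opening: 0.242
gripper_force: 58.9
```

Request:
drive_tool(
  rows=[0,0,0.001,0,0,0,0.0005,0,0,0,0,0,0,0,0,0],
)

```text
time: 9.3
eef_pos: [0.5214, -0.0496, 0.0234]
orientation: [0.0, 0.77, 0.637, -0.0]
ft_force: [-1.7, 0.0, 4.9]
opening: 0.241
gripper_force: 59.7
```

Contact felt at about 5 N. Releasing gently and lifting.

Request:
drive_tool(
  rows=[0,0,0,0,0,0,0,0,0,0,0,0,0,0,0,0],
  claw=0.055,
)

```text
time: 9.8
eef_pos: [0.5213, -0.0496, 0.0227]
orientation: [0.0, 0.771, 0.637, 0.0]
ft_force: [0.4, 0.1, 0.4]
opening: 0.644
gripper_force: 0.0
```

Request:
drive_tool(
  rows=[0,0,-0.01,0,0,0,-0.03,0,0,0,-0.05,0,0,0,-0.05,0,-0.06,0,0,0,-0.06,0,0,0,-0.06,0,0,0,-0.06,0,0,0,0,0,0,0],
)

```text
time: 10.92
eef_pos: [0.4739, -0.2917, 0.1632]
orientation: [0.001, 0.774, 0.633, -0.001]
ft_force: [-0.6, 1.4, 0.0]
opening: 0.642
gripper_force: 0.0
```

```bash
python3 - <<'E'
from h import *; from plan import hd
C=np.array([.5426,-.1288]);a=np.radians(79.25);by=np.array([np.cos(a),np.sin(a)]);bx=np.array([by[1],-by[0]])
s=read_state();print(s["time"],s["eef_pos"],hd(s["orientation"]),s["joint_positions"],s["wrist_torque"])
for c in("side","top"):
    p,d=grab_frame(c);cv2.imwrite(f"pics/{c}2.png",cv2.resize(p[150:270,220:400,::-1],None,fx=4.4,fy=4.4,interpolation=cv2.INTER_CUBIC));X=world(c,d);p=p.astype(int)
    B=np.stack([(X[...,:2]-C)@bx,(X[...,:2]-C)@by,X[...,2]],-1)
    m=(d>0)&(abs(B[...,0]+.035)<.05)&(abs(B[...,1]-.08)<.09)&(p[...,0]>p[...,2]*1.4)&(X[...,2]>.022)&(X[...,2]<.07)
    print(c,"bone in board",m.sum(),rect(B[m]),np.percentile(B[m][:,2],95))
    for n in("bone_mid","stop_face","slide_face","knob_grip"): print(n,[((np.r_[(r["position"][:2]-C)@bx,(r["position"][:2]-C)@by,r["position"][2]]*1e3).round(),round(r["confidence"],2)) for r in mark_of(c,n)])
    k=(d>0)&(np.hypot(X[...,0]-.578,X[...,1]+.188)<.04)&(X[...,2]>.07)&(X[...,2]<.1)
    print("knob",rect(X[k]),rect(B[k]),np.median(B[k][:,2]))
E
```

```text
10.925 [ 0.47388184 -0.29173389  0.16318721] -11.384948736741714 [ 0.8403631   0.31980385 -0.44618353  1.8321067   0.16277317  1.02439123
  0.13036629] [ 0.07707983  0.01275742 -0.02093279]
side bone in board 392 (array([-35.5,  67.3]), array([ 51.5, 139.2]), np.float32(94.7)) 0.05294343988495648
bone_mid [(array([-36.,  80.,  35.]), 0.91), (array([-339.,  325.,   24.]), 0.79), (array([ 60., 575.,  11.]), 0.6)]
stop_face [(array([-30., 152.,  34.]), 0.56), (array([181., 206.,  -3.]), 0.33)]
slide_face [(array([-35.,  -3.,  36.]), 0.82)]
knob_grip [(array([ 46., -53.,  71.]), 0.56)]
knob (array([ 579., -186.]), array([38.1, 38.3]), np.float32(27.5)) (array([ 46.4, -49.4]), array([38.1, 38.3]), np.float32(38.2)) 0.08216086150079394
top bone in board 334 (array([-37.8,  75.8]), array([ 36.8, 112.3]), np.float32(89.2)) 0.05264726503617761
bone_mid [(array([-343.,  325.,   26.]), 0.84), (array([-31.,  74.,  35.]), 0.6), (array([ 55., 571.,  10.]), 0.51)]
stop_face [(array([-35., 149.,  34.]), 0.63), (array([ 47., -54.,  64.]), 0.39)]
slide_face [(array([-30.,  -2.,  39.]), 0.73), (array([132., 426.,   1.]), 0.24)]
knob_grip [(array([ 44., -54.,  63.]), 0.73), (array([134., 431.,   0.]), 0.18)]
knob (array([ 578.4, -183.9]), array([35.5, 36.3]), np.float32(178.9)) (array([ 45.5, -47.5]), array([35.5, 36.3]), np.float32(9.6)) 0.08188033326914823
```

View pics/top2.png

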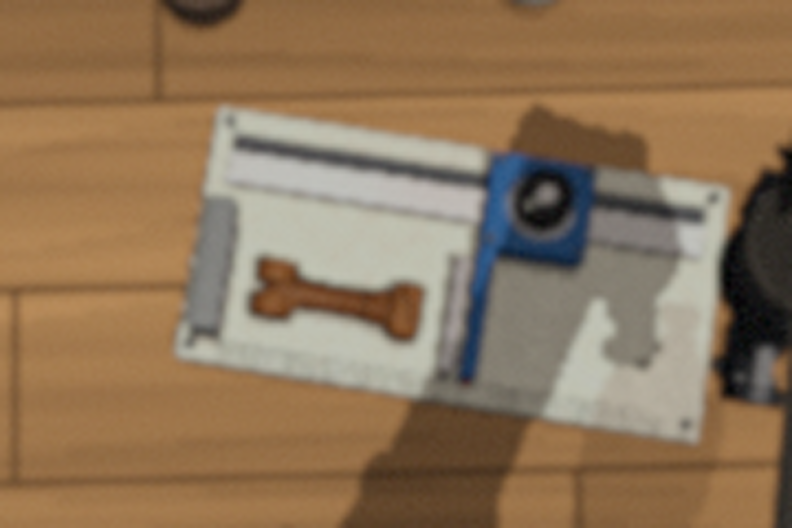

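The top view shows the bone lying along the lane, ends at x = 250 and x = 422. The stop face is at about 238 and the sprung face at about 447, so both ends have a gap. Next, move above the knob with the wrist pre-turned counter-clockwise.

```bash
python3 - <<'E'
from plan import *
plan([((.5785,-.186,.13),75,9)])
E
```

```text
9 [0.0129, 0.0091, 0.0037, -9.5, 0.0112, 0.0111, 0.0037, -9.5, 0.0092, 0.0128, 0.0036, -9.5, 0.0069, 0.0141, 0.0037, -9.5, 0.0045, 0.0151, 0.0036, -9.5, 0.002, 0.0156, 0.0037, -9.6, -0.0006, 0.0157, 0.0036, -9.5, -0.0032, 0.0154, 0.0037, -9.6, -0.0058, 0.0146, 0.0036, -9.5]
```

Request:
drive_tool(
  rows=[0.013,0.009,0.0037,-9.5,0.011,0.011,0.0037,-9.5,0.009,0.013,0.0037,-9.5,0.007,0.014,0.0037,-9.5,0.0045,0.015,0.0037,-9.5,0.002,0.0155,0.0037,-9.6,-0.0005,0.0155,0.0037,-9.5,-0.003,0.0155,0.0037,-9.6,-0.006,0.0145,0.0037,-9.5,0,0,0,0,0,0,0,0],
  claw=0.065,
)

```text
time: 12.8
eef_pos: [0.5774, -0.1879, 0.1295]
orientation: [-0.0, 0.133, 0.991, -0.0]
ft_force: [-0.6, -0.3, 0.6]
opening: 0.76
gripper_force: 0.0
```

```bash
python3 - <<'E'
from plan import *
s=read_state();print(s["time"],s["eef_pos"],hd(s["orientation"]),s["joint_positions"].round(2),s["wrist_torque"],s["ft_force"])
plan([((.5785,-.186,.057),75,3)])
E
```

```text
12.8 [ 0.57742016 -0.18793722  0.1294505 ] 74.75422064728087 [ 0.81  0.51 -0.76  1.74  0.4   1.06  1.22] [-0.02426018  0.00265357 -0.01607481] [-0.56310963 -0.33988621  0.60261775]
3 [-0.0002, 0.0007, 0.0242, -0.1, -0.0002, 0.0007, 0.0241, -0.1, -0.0001, 0.0008, 0.0242, -0.0]
```

Request:
drive_tool(
  rows=[0,0.0005,0.02,0,0,0.0005,0.02,0,0,0.0005,0.02,0,0,0,0.012,0,0,0,0,0,0,0,0,0],
)

```text
time: 13.55
eef_pos: [0.5789, -0.1859, 0.058]
orientation: [0.001, 0.131, 0.991, -0.0]
ft_force: [-0.2, 0.0, 0.9]
opening: 0.755
gripper_force: 0.0
```

Request:
drive_tool(
  rows=[0,0,0,0,0,0,0,0,0,0,0,0,0,0,0,0,0,0,0,0],
  claw=0.0,
)

```text
time: 14.18
eef_pos: [0.5784, -0.1872, 0.0588]
orientation: [0.0, 0.132, 0.991, -0.001]
ft_force: [-2.9, -1.3, 6.2]
opening: 0.425
gripper_force: 59.5
```

```bash
cat > st.py <<'E'
from plan import *
s=read_state();print(round(s["time"],2),s["eef_pos"].round(4),"head",round(hd(s["orientation"]),2),"j7",s["joint_positions"][6].round(2),"T",s["wrist_torque"].round(3),"F",s["ft_force"].round(1),"op",round(s["opening"],3),s["gripper_force"])
p=(s["eef_pos"][:2]-[.5426,-.1288]);a=math.radians(79.25);by=np.array([math.cos(a),math.sin(a)]);bx=np.array([by[1],-by[0]])
print("board x,y mm",1e3*p@bx,1e3*p@by,"Fboard",s["ft_force"][:2]@bx,s["ft_force"][:2]@by)
E
python3 st.py; python3 - <<'E'
import math
h=75
for k in range(0,20):
    r=[]
    a=math.radians(h-79.25-5); d=12*math.radians(10)
    # by heading 79.25; tool y heading h, tool x heading h+90
    print(h,round(d*math.sin(math.radians(79.25-h)+0)*-1*-1,2),round(d*math.cos(math.radians(79.25-h)),2)); h-=10
E
```

```text
14.18 [ 0.5784 -0.1872  0.0588] head 74.87 j7 1.16 T [-0.367  0.437  0.071] F [-2.9 -1.3  6.2] op 0.425 59.521889090538025
board x,y mm 46.09257038915639 -50.7093818336283 Fboard -2.624513330652995 -1.8306762861135244
75 0.16 2.09
65 0.52 2.03
55 0.86 1.91
45 1.18 1.73
35 1.46 1.5
25 1.7 1.22
15 1.89 0.91
5 2.02 0.57
-5 2.08 0.21
-15 2.09 -0.16
-25 2.03 -0.52
-35 1.91 -0.86
-45 1.73 -1.18
-55 1.5 -1.46
-65 1.22 -1.7
-75 0.91 -1.89
-85 0.57 -2.02
-95 0.21 -2.08
-105 -0.16 -2.09
-115 -0.52 -2.03
```

Request:
drive_tool(
  rows=[0.0001,0.001,0,5,0.0003,0.002,0,10,0.0007,0.002,0,10,0.001,0.0018,0,10,0.0013,0.0016,0,10,0.0016,0.0014,0,10,0.0009,0.0005,0,5,0,0,0,0,0,0,0,0],
)

```text
time: 15.3
eef_pos: [0.5815, -0.1742, 0.0588]
orientation: [0.001, 0.609, 0.793, 0.0]
ft_force: [-0.0, -0.5, 6.7]
opening: 0.422
gripper_force: 60.0
```

```bash
python3 st.py
```

```text
15.3 [ 0.5815 -0.1742  0.0588] head 14.95 j7 0.23 T [-0.222  0.295 -0.179] F [-0.  -0.5  6.7] op 0.422 59.95266795158386
board x,y mm 46.646808262565436 -37.367340036137385 Fboard 0.08008148371278861 -0.46169786385946343
```

Request:
drive_tool(
  rows=[0.0009,0.0004,0,5,0.002,0.0007,0,10,0.002,0.0004,0,10,0.0021,0,0,10,0.001,0,0,5,0,0,0,0,0,0,0,0],
)

```text
time: 16.18
eef_pos: [0.5837, -0.166, 0.0588]
orientation: [0.001, 0.843, 0.537, 0.001]
ft_force: [0.6, -1.5, 6.1]
opening: 0.427
gripper_force: 60.0
```

```bash
python3 st.py; python3 - <<'E'
from h import *
for c,b in(("top",(150,270,220,400)),("side",(140,260,220,380))):
    p,d=grab_frame(c);q=cv2.resize(p[b[0]:b[1],b[2]:b[3],::-1],None,fx=4.4,fy=4.4,interpolation=cv2.INTER_CUBIC)
    cv2.imwrite(f"pics/{c}3.png",q)
E
```

```text
16.18 [ 0.5837 -0.166   0.0588] head -25.0 j7 -0.4 T [-0.17   0.019 -0.182] F [ 0.6 -1.5  6.1] op 0.427 60.04817247390747
board x,y mm 47.29441351319524 -28.867955286791002 Fboard 0.841972127217697 -1.4070261932834043
```

View pics/top3.png

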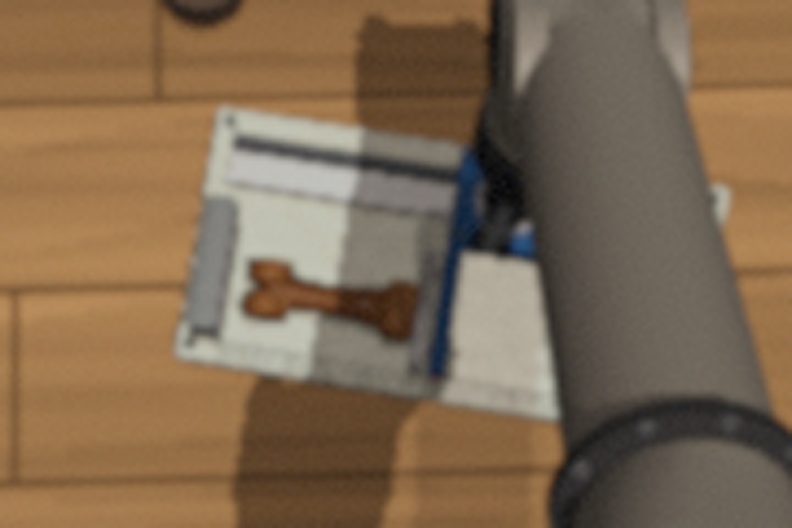

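The top view shows the slide (face at about 425) now pushing the bone. Its knuckles are at 244, about 4–6 mm short of the stop at 238. Winding on in smaller steps while watching the torque (about -0.18 so far).

Request:
drive_tool(
  rows=[0.001,-0.0003,0,5,0.001,-0.0003,0,5,0,0,0,0,0,0,0,0],
)

```text
time: 16.77
eef_pos: [0.5842, -0.164, 0.0588]
orientation: [0.001, 0.887, 0.462, 0.001]
ft_force: [0.6, -1.9, 5.4]
opening: 0.424
gripper_force: 60.0
```

```bash
python3 st.py
```

```text
16.77 [ 0.5842 -0.164   0.0588] head -35.0 j7 -0.55 T [-0.089 -0.055 -0.132] F [ 0.6 -1.9  5.4] op 0.424 60.03256916999817
board x,y mm 47.459977432060484 -26.83485256378291 Fboard 0.9416926836168659 -1.7835316404644075
```

Request:
drive_tool(
  rows=[0.001,-0.0004,0,5,0,0,0,0,0,0,0,0],
)

```text
time: 17.15
eef_pos: [0.5845, -0.163, 0.0588]
orientation: [0.001, 0.906, 0.423, 0.002]
ft_force: [0.9, -1.8, 5.7]
opening: 0.424
gripper_force: 60.0
```

```bash
python3 st.py
```

```text
17.15 [ 0.5845 -0.163   0.0588] head -40.0 j7 -0.63 T [-0.151 -0.065 -0.102] F [ 0.9 -1.8  5.7] op 0.424 60.0289249420166
board x,y mm 47.55841992952335 -25.807842045240875 Fboard 1.1964993726226607 -1.5950949183165657
```

```bash
cat >> st.py <<'E'
T=[];F=[]
for i in range(6):
    grab_frame("top");s=read_state();T.append(s["wrist_torque"][2]);F.append(s["ft_force"])
print("Tz mean %.3f sd %.3f"%(np.mean(T),np.std(T)),np.mean(F,0).round(2))
E
python3 st.py
```

```text
17.15 [ 0.5845 -0.163   0.0588] head -40.0 j7 -0.63 T [-0.151 -0.065 -0.102] F [ 0.9 -1.8  5.7] op 0.424 60.0289249420166
board x,y mm 47.55841992952335 -25.807842045240875 Fboard 1.1964993726226607 -1.5950949183165657
Tz mean -0.137 sd 0.027 [ 0.62 -1.07  5.3 ]
```

Request:
drive_tool(
  rows=[0.0009,-0.0005,0,5,0,0,0,0,0,0,0,0],
)

```text
time: 17.82
eef_pos: [0.5847, -0.162, 0.0588]
orientation: [0.001, 0.924, 0.383, 0.002]
ft_force: [1.2, -1.1, 5.4]
opening: 0.418
gripper_force: 60.0
```

```bash
python3 st.py
```

```text
17.82 [ 0.5847 -0.162   0.0588] head -45.0 j7 -0.71 T [-0.17  -0.057 -0.093] F [ 1.2 -1.1  5.4] op 0.418 60.016542077064514
board x,y mm 47.60647040908441 -24.79280317781207 Fboard 1.36818595254806 -0.8237022581168174
Tz mean -0.126 sd 0.033 [ 1.08 -1.01  5.48]
```

Request:
drive_tool(
  rows=[0.0008,-0.0005,0,4,0,0,0,0,0,0,0,0],
)

```text
time: 18.5
eef_pos: [0.585, -0.1613, 0.0588]
orientation: [0.001, 0.937, 0.35, 0.002]
ft_force: [0.8, -1.2, 5.2]
opening: 0.426
gripper_force: 60.0
```

```bash
python3 st.py; python3 - <<'E'
from h import *
p,d=grab_frame("top");cv2.imwrite("pics/top4.png",cv2.resize(p[180:250,255:345,::-1],None,fx=8,fy=8,interpolation=cv2.INTER_CUBIC))
E
```

```text
18.5 [ 0.585  -0.1613  0.0588] head -49.0 j7 -0.77 T [-0.202 -0.101 -0.161] F [ 0.8 -1.2  5.2] op 0.426 60.0156033039093
board x,y mm 47.69063817620179 -23.996667981299684 Fboard 1.0232853919009626 -0.9997275934268913
Tz mean -0.100 sd 0.022 [ 0.97 -1.15  4.98]
```

View pics/top4.png

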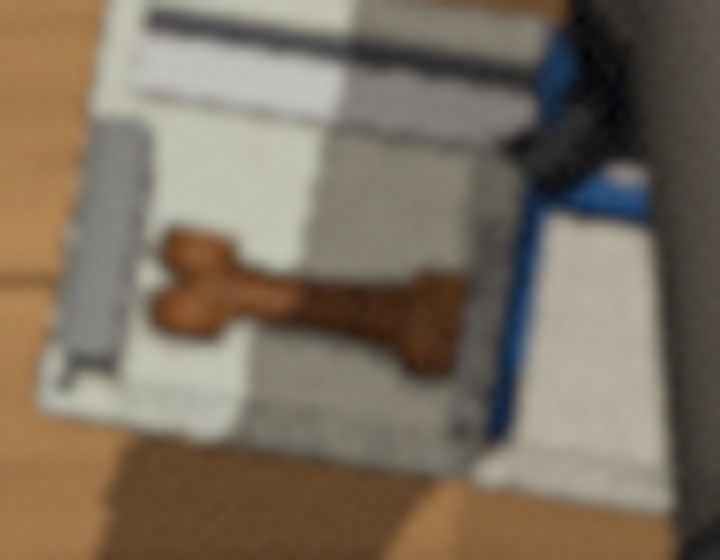

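The close-up shows the knuckles at x ≈ 147–162 with the stop face at about 134, so 5 mm or so still to go. The slide face is at the bone's block end (465).

Request:
drive_tool(
  rows=[0.0008,-0.0006,0,5,0.0007,-0.0007,0,5,0.0004,-0.0004,0,3,0,0,0,0,0,0,0,0],
)

```text
time: 19.48
eef_pos: [0.5856, -0.1588, 0.0588]
orientation: [0.001, 0.97, 0.242, 0.002]
ft_force: [1.7, -0.6, 5.3]
opening: 0.423
gripper_force: 60.0
```

```bash
python3 st.py
```

```text
19.48 [ 0.5856 -0.1588  0.0588] head -62.01 j7 -0.98 T [-0.181 -0.138 -0.151] F [ 1.7 -0.6  5.3] op 0.423 59.99223232269287
board x,y mm 47.856439987832935 -21.447372274574253 Fboard 1.7395912695263105 -0.2850955855678243
Tz mean -0.126 sd 0.016 [ 1.05 -1.53  5.1 ]
```

Request:
drive_tool(
  rows=[0.0004,-0.0005,0,3,0,0,0,0,0,0,0,0],
)

```text
time: 20.15
eef_pos: [0.5858, -0.1582, 0.0588]
orientation: [0.001, 0.976, 0.216, 0.002]
ft_force: [1.1, -1.3, 4.9]
opening: 0.428
gripper_force: 60.0
```

```bash
python3 st.py
```

```text
20.15 [ 0.5858 -0.1582  0.0588] head -65.0 j7 -1.02 T [-0.208 -0.139 -0.178] F [ 1.1 -1.3  4.9] op 0.428 59.995216727256775
board x,y mm 47.89444655906646 -20.818687174899296 Fboard 1.3105865655671145 -1.0242832889161502
Tz mean -0.118 sd 0.027 [ 1.15 -2.01  5.09]
```

Request:
drive_tool(
  rows=[0.0003,-0.0005,0,3,0,0,0,0,0,0,0,0],
)

```text
time: 20.82
eef_pos: [0.5859, -0.1576, 0.0588]
orientation: [0.001, 0.982, 0.191, 0.002]
ft_force: [1.4, -1.9, 5.1]
opening: 0.427
gripper_force: 60.0
```

```bash
python3 st.py
```

```text
20.82 [ 0.5859 -0.1576  0.0588] head -67.99 j7 -1.07 T [-0.255 -0.259 -0.114] F [ 1.4 -1.9  5.1] op 0.427 60.017518401145935
board x,y mm 47.92196387186 -20.241178753565126 Fboard 1.726773197765187 -1.5703549199010909
Tz mean -0.121 sd 0.035 [ 1.95 -1.51  5.28]
```

Request:
drive_tool(
  rows=[0.0003,-0.0005,0,3,0,0,0,0,0,0,0,0],
)

```text
time: 21.5
eef_pos: [0.5861, -0.1571, 0.0588]
orientation: [0.001, 0.986, 0.165, 0.002]
ft_force: [1.8, -2.1, 5.7]
opening: 0.423
gripper_force: 60.0
```

```bash
python3 st.py;  python3 - <<'E'
from h import *
p,d=grab_frame("top");cv2.imwrite("pics/top5.png",cv2.resize(p[180:250,255:345,::-1],None,fx=8,fy=8,interpolation=cv2.INTER_CUBIC))
E
```

```text
21.5 [ 0.5861 -0.1571  0.0588] head -70.99 j7 -1.12 T [-0.256 -0.263 -0.171] F [ 1.8 -2.1  5.7] op 0.423 60.00929117202759
board x,y mm 47.96327859590978 -19.676233069124926 Fboard 2.1680050998892804 -1.7034474676196336
Tz mean -0.109 sd 0.027 [ 1.55 -1.84  5.09]
```

View pics/top5.png

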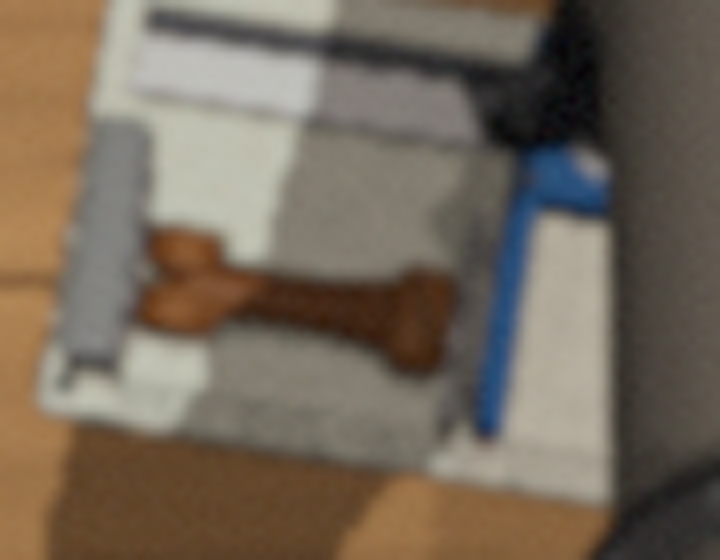

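The knuckles are now right by the stop (133 against about 131), with no torque rise yet. Switching to 2° steps, about 3.4 N each after contact.

Request:
drive_tool(
  rows=[0.0002,-0.0004,0,2,0,0,0,0,0,0,0,0],
)

```text
time: 22.22
eef_pos: [0.5861, -0.1567, 0.0587]
orientation: [0.001, 0.989, 0.148, 0.002]
ft_force: [0.9, -1.8, 4.1]
opening: 0.424
gripper_force: 60.0
```

```bash
python3 st.py
```

```text
22.23 [ 0.5861 -0.1567  0.0587] head -72.99 j7 -1.15 T [-0.222 -0.298 -0.076] F [ 0.9 -1.8  4.1] op 0.424 60.00130534172058
board x,y mm 47.93495372654539 -19.28053161993577 Fboard 1.25459909950929 -1.561094966605768
Tz mean -0.080 sd 0.019 [ 1.6  -1.6   5.11]
```

Request:
drive_tool(
  rows=[0.0002,-0.0004,0,2,0,0,0,0,0,0,0,0],
)

```text
time: 22.9
eef_pos: [0.5862, -0.1563, 0.0587]
orientation: [0.001, 0.991, 0.131, 0.002]
ft_force: [1.9, -0.4, 5.3]
opening: 0.422
gripper_force: 60.0
```

```bash
python3 st.py
```

```text
22.9 [ 0.5862 -0.1563  0.0587] head -74.99 j7 -1.18 T [-0.317 -0.34  -0.088] F [ 1.9 -0.4  5.3] op 0.422 59.99692261219025
board x,y mm 47.98893051312863 -18.891625050671138 Fboard 1.9749990974429867 -0.014644940834214302
Tz mean -0.087 sd 0.018 [ 1.67 -1.62  4.97]
```

Request:
drive_tool(
  rows=[0.0002,-0.0004,0,2,0,0,0,0,0,0,0,0],
)

```text
time: 23.58
eef_pos: [0.5863, -0.1559, 0.0588]
orientation: [0.001, 0.994, 0.113, 0.002]
ft_force: [2.1, -1.5, 4.7]
opening: 0.422
gripper_force: 60.0
```

```bash
python3 st.py
```

```text
23.57 [ 0.5863 -0.1559  0.0588] head -76.99 j7 -1.21 T [-0.312 -0.292 -0.037] F [ 2.1 -1.5  4.7] op 0.422 59.9950236082077
board x,y mm 47.987452445720585 -18.506671592576772 Fboard 2.3142736478253805 -1.1145935801991107
Tz mean -0.105 sd 0.036 [ 1.92 -1.67  5.14]
```

Request:
drive_tool(
  rows=[0.0002,-0.0004,0,2,0,0,0,0,0,0,0,0],
)

```text
time: 24.25
eef_pos: [0.5864, -0.1556, 0.0588]
orientation: [0.001, 0.995, 0.096, 0.002]
ft_force: [2.1, -2.5, 5.1]
opening: 0.423
gripper_force: 60.0
```

```bash
python3 st.py
```

```text
24.25 [ 0.5864 -0.1556  0.0588] head -78.98 j7 -1.24 T [-0.34  -0.316 -0.003] F [ 2.1 -2.5  5.1] op 0.423 59.996066093444824
board x,y mm 48.01209923889847 -18.129213746900746 Fboard 2.5657984062779993 -2.0244841517742307
Tz mean -0.063 sd 0.025 [ 1.87 -1.93  4.96]
```

```bash
cat > v.py <<'E'
from h import *
import sys
n=sys.argv[1]
for c in("top","side"):
    a=[grab_frame(c)[0].astype(np.float32) for i in range(4)];m=np.mean(a,0);np.save(f"f_{c}_{n}.npy",m)
m=np.load(f"f_top_{n}.npy")
cv2.imwrite(f"pics/top{n}.png",cv2.resize(m[195:235,255:325,::-1].astype(np.uint8),None,fx=11,fy=11,interpolation=cv2.INTER_CUBIC))
m=np.load(f"f_side_{n}.npy")
cv2.imwrite(f"pics/side{n}.png",cv2.resize(m[160:240,230:330,::-1].astype(np.uint8),None,fx=7,fy=7,interpolation=cv2.INTER_CUBIC))
E
python3 v.py 6; python3 - <<'E'
import numpy as np,cv2
def ch(m): m=m.astype(np.float32);return (m[...,0]-m[...,2])/(m.sum(-1)+1)   # r-b chroma
def edges(C):
    # knuckle-side subpixel: centroid-ish of chroma mass per row
    return C
a=cv2.resize(cv2.imread("pics/top4.png")[...,::-1],(90,70),interpolation=cv2.INTER_AREA)
b=cv2.resize(cv2.imread("pics/top5.png")[...,::-1],(90,70),interpolation=cv2.INTER_AREA)
c=np.load("f_top_6.npy")[180:250,255:345]
for m in(a,b,c):
    C=ch(m)[25:50,10:62];w=np.clip(C-.12,0,.15);y,x=np.mgrid[:w.shape[0],:w.shape[1]]
    print((w*x).sum()/w.sum(),(w*y).sum()/w.sum(),w.sum())
E
```

```text
28.307771059470276 12.550803766899836 45.742672
26.42867044204039 12.284730640396969 46.804276
26.14602251923456 12.231693255440188 46.336193
```

View pics/side6.png

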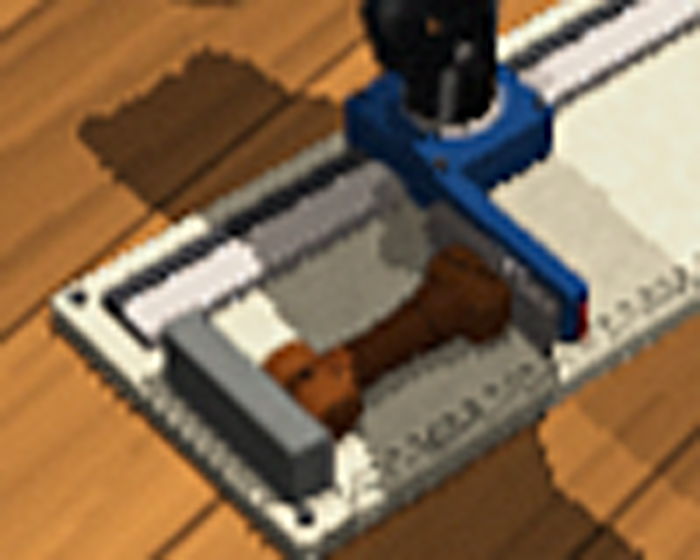

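The side view shows the knuckles at the stop (290,380) and the block end on the sprung face (510,290). The chroma centroid says the bone moved about 0.8 mm over the last 1.6 mm of slide travel, so contact has probably begun. One more small step, reading torque while moving and re-measuring the bone.

Request:
drive_tool(
  rows=[0.0001,-0.0002,0,1,0.0001,-0.0002,0,1],
)

```text
time: 25.2
eef_pos: [0.5865, -0.1552, 0.0588]
orientation: [0.001, 0.997, 0.079, 0.002]
ft_force: [1.2, -3.9, 4.9]
opening: 0.425
gripper_force: 60.0
```

```bash
cat > c.py <<'E'
import numpy as np,sys
for n in sys.argv[1:]:
    for cam,(r0,r1,c0,c1) in(("top",(205,230,265,317)),("side",(190,225,262,308))):
        m=np.load(f"f_{cam}_{n}.npy")[r0:r1,c0:c1];C=(m[...,0]-m[...,2])/(m.sum(-1)+1);w=np.clip(C-.15,0,.15);y,x=np.mgrid[:w.shape[0],:w.shape[1]]
        print(n,cam,((w*x).sum()/w.sum()).round(3),((w*y).sum()/w.sum()).round(3),w.sum())
E
python3 st.py;python3 v.py 7; python3 c.py 6 7
```

```text
25.2 [ 0.5865 -0.1552  0.0588] head -80.95 j7 -1.27 T [-0.338 -0.321  0.235] F [ 1.2 -3.9  4.9] op 0.425 59.9957674741745
board x,y mm 48.03513125094871 -17.7766850889338 Fboard 1.9373091814297665 -3.59874351705621
Tz mean 0.069 sd 0.021 [ 1.85 -1.5   5.05]
6 top 26.16 12.233 43.700855
6 side 25.533 18.904 54.596565
7 top 26.091 12.229 43.700447
7 side 25.544 18.922 54.90217
```

During motion the torque read +0.235 N·m, and the bone did not move in this step. Both cues (torque and bone travel) put the nip at roughly 9–11 N, so I'm releasing the knob.

Request:
drive_tool(
  rows=[0,0,0,0,0,0,0,0,0,0,0,0,0,0,0,0],
  claw=0.06,
)

```text
time: 26.4
eef_pos: [0.5842, -0.1539, 0.0572]
orientation: [-0.0, 0.997, 0.078, -0.0]
ft_force: [-0.2, 0.1, -1.0]
opening: 0.702
gripper_force: 0.0
```

Request:
drive_tool(
  rows=[0,0,-0.01,0,0,0,-0.03,0,0,0,-0.05,0,0,0,-0.05,0,0,0.06,0,0,0,0.06,0,0,0,0.06,0,0,0,0.06,0,0,0,0,0,0],
)

```text
time: 27.52
eef_pos: [0.6191, -0.3989, 0.1973]
orientation: [0.002, 0.997, 0.073, -0.001]
ft_force: [-0.2, -0.1, 0.0]
opening: 0.701
gripper_force: 0.0
```

```bash
python3 st.py;python3 v.py 8; python3 c.py 6 7 8; python3 - <<'E'
from h import *
C=np.array([.5426,-.1288]);a=np.radians(79.25);by=np.array([np.cos(a),np.sin(a)]);bx=np.array([by[1],-by[0]])
for c in("side","top"):
    p,d=grab_frame(c);X=world(c,d);p=p.astype(int)
    B=np.stack([(X[...,:2]-C)@bx,(X[...,:2]-C)@by,X[...,2]],-1)
    m=(d>0)&(abs(B[...,0]+.035)<.045)&(abs(B[...,1]-.09)<.075)&(p[...,0]>p[...,2]*1.5)&(X[...,2]>.022)&(X[...,2]<.07)
    print(c,rect(B[m])); k=(d>0)&(np.hypot(B[...,0]-.047,B[...,1]+.0165)<.035)&(X[...,2]>.07)&(X[...,2]<.1);print("knob",rect(B[k]))
    mm=p[...,0]>p[...,2]*1.4
E
```

```text
27.52 [ 0.6191 -0.3989  0.1973] head -81.6 j7 -0.92 T [ 0.008  0.023 -0.079] F [-0.2 -0.1  0. ] op 0.701 0.0
board x,y mm 125.49216585572199 -251.0623316877464 Fboard -0.17738731864119028 -0.14307201958957286
Tz mean 0.008 sd 0.009 [ 0.39  0.8  -0.07]
6 top 26.16 12.233 43.700855
6 side 25.533 18.904 54.596565
7 top 26.091 12.229 43.700447
7 side 25.544 18.922 54.90217
8 top 26.019 12.118 41.93519
8 side 25.676 18.85 55.136
side (array([-44. ,  83.1]), array([ 60.3, 138.7]), np.float32(87.6))
knob (array([ 46.3, -16.1]), array([38.5, 38.6]), np.float32(91.6))
top (array([-39. ,  91.5]), array([ 35.5, 112.9]), np.float32(90.4))
knob (array([ 45.8, -14.2]), array([37.5, 37.9]), np.float32(98.2))
```

View pics/top8.png

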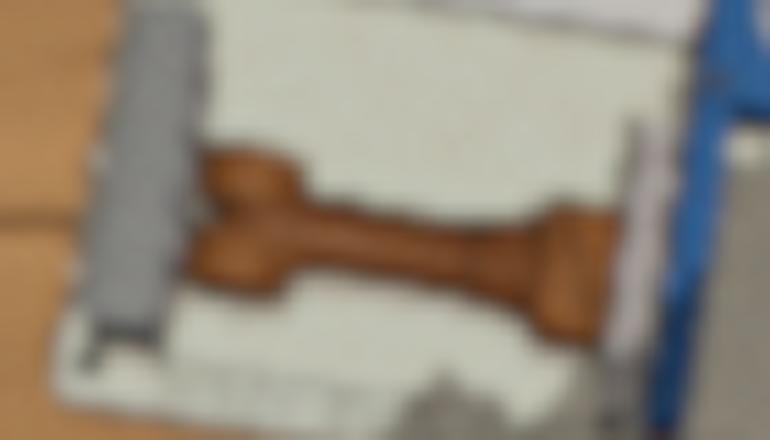

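The top view shows the knuckles against the stop at x ≈ 195 and the block end against the sprung face at about 612. The bone lies within 0.1 rad of the scale. The knob has travelled 33.3 mm against 32.7 mm turned, so it did not slip back. Handing in.

```bash
python3 -c "
from cell import *
print(sign_off())"
```

```text
the job is handed in; nothing more can be done
None
```

The bone lies along the lane, nipped between the sprung face and the fixed stop at an estimated 8–11 N (inferred from wrist torque and slide travel, not read directly); everything is let go and the job is handed in, but no verdict was returned.

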